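# Put the stray pen back on the pen rest

## Task

Pick the one pen with a pocket clip out of the desk tray and lay it in the only free place of the pen rest, down in both notches, centred like its neighbours and with its cap end the same way as theirs. Lower it all the way in before letting go. Leave the other oddments in the tray, and do not shift the pens already in the rest, the ink bottle or the paperweight.

Things in the scene. Friction and masses are not known exactly. Their poses are not given: they have to be found in the camera images.
- spare_pen: The pen to be put away, lying clip up in the tray. 21 to 42 g. Black eight-sided pen 140 mm long, 14 mm across flats; steel tip at -x, steel band past mid-length, flat steel clip (4 mm wide) on top of the cap (+x) half, reaching 18 mm above the underside. Origin: underside at mid-length, 7 mm below the axis; x along the pen to the cap end, z up.
- spare_pen_mid (a point): Mid-length point of the spare pen on its axis.
- spare_pen_cap (a point): Cap end of the spare pen, on its axis, 70 mm from the middle.
- rest: Dark wooden pen rest, fixed; base 150 x 220 x 8 mm, origin under its centre. Two rails 10 mm thick along its y at x = -40 and +40 mm, four notches each, pitch 45 mm, 18 mm wide at the floor (30 mm above the desk), 30 mm at the top (39 mm above the desk). Pens lie along its x, caps toward +x. Three places hold pens, one is free.
- place0 (a point): A place on the pen rest (no. 1 of 4 along the rest's y, at y = -67.5 mm): the point where the mid-length and axis of a pen lie when it is down in the pair of notches, 37 mm above the desk (floor of the notches 30 mm above the desk). Axes as the rest.
- place1 (a point): A place on the pen rest (no. 2 of 4 along the rest's y, at y = -22.5 mm): the point where the mid-length and axis of a pen lie when it is down in the pair of notches, 37 mm above the desk (floor of the notches 30 mm above the desk). Axes as the rest.
- place2 (a point): A place on the pen rest (no. 3 of 4 along the rest's y, at y = 22.5 mm): the point where the mid-length and axis of a pen lie when it is down in the pair of notches, 37 mm above the desk (floor of the notches 30 mm above the desk). Axes as the rest.
- place3 (a point): A place on the pen rest (no. 4 of 4 along the rest's y, at y = 67.5 mm): the point where the mid-length and axis of a pen lie when it is down in the pair of notches, 37 mm above the desk (floor of the notches 30 mm above the desk). Axes as the rest.
- rest_pen_a: One of the three pens already in the rest, like the spare pen. Black eight-sided pen 140 mm long, 14 mm across flats; steel tip at -x, steel band past mid-length, flat steel clip (4 mm wide) on top of the cap (+x) half, reaching 18 mm above the underside. Origin: underside at mid-length, 7 mm below the axis; x along the pen to the cap end, z up.
- rest_pen_b: One of the three pens already in the rest, like the spare pen. Black eight-sided pen 140 mm long, 14 mm across flats; steel tip at -x, steel band past mid-length, flat steel clip (4 mm wide) on top of the cap (+x) half, reaching 18 mm above the underside. Origin: underside at mid-length, 7 mm below the axis; x along the pen to the cap end, z up.
- rest_pen_c: One of the three pens already in the rest, like the spare pen. Black eight-sided pen 140 mm long, 14 mm across flats; steel tip at -x, steel band past mid-length, flat steel clip (4 mm wide) on top of the cap (+x) half, reaching 18 mm above the underside. Origin: underside at mid-length, 7 mm below the axis; x along the pen to the cap end, z up.
- tray: Light wooden open desk tray, fixed, 290 x 396 mm and 45 mm high, walls and floor 8 mm thick; origin under its centre, x along its short side. Five long things (spare pen, marker, pencil, glue stick, eraser) lie side by side, roughly along its x, about 72 mm apart, in any order; three small things (sharpener, binder clip, memory stick) lie along its far (+x) wall.
- marker: Marker in the tray: thick and without a clip, 120 mm long, 20 mm across, grey barrel and black cap, lying along its x; origin: underside at mid-length.
- pencil: Pencil in the tray: thin, 8 mm across, 150 mm long, lying along its x; origin: underside at mid-length.
- glue: Glue stick in the tray: 95 mm long, 28 mm across, lying along its x; origin: underside at mid-length.
- eraser: Eraser in the tray, 60 x 24 x 12 mm; origin: centre of underside.
- sharpener: Pencil sharpener in the tray, 25 x 15 x 12 mm, aluminium; origin: centre of underside.
- binder_clip: Small folded steel clip in the tray, 22 x 25 x 13 mm; origin: centre of underside.
- usb_stick: Grey memory stick in the tray, 14 x 36 x 8 mm; origin: underside of its body.
- ink: Bystander: round ink bottle, 54 mm across, 60 mm high, loose; origin: centre of its foot.
- weight: Bystander: brass paperweight, 60 mm across, 36 mm high, loose; origin: centre of its foot.
Mind the look-alikes: they are no part of the job. Leave any blue or purple look-alike of the spare_pen alone.

How it is judged:
On the way, in this order (a step that is already met when the one before it is completed fails the run):
1. the spare pen is lifted clear of the tray in the gripper (height (world z) of spare_pen_mid above 0.07 m and contact force between the fingers and spare_pen above 0.5 N), for 0.1 s.
2. the spare pen is down in a place of the rest (within 5 mm of its seat's height), cap the right way, still held by the fingers (((x of spare_pen_mid in the frame of place0 between -0.012 and 0.012 m and y of spare_pen_mid in the frame of place0 between -0.004 and 0.004 m and z of spare_pen_mid in the frame of place0 between -0.003 and 0.005 m) or (x of spare_pen_mid in the frame of place1 between -0.012 and 0.012 m and y of spare_pen_mid in the frame of place1 between -0.004 and 0.004 m and z of spare_pen_mid in the frame of place1 between -0.003 and 0.005 m) or (x of spare_pen_mid in the frame of place2 between -0.012 and 0.012 m and y of spare_pen_mid in the frame of place2 between -0.004 and 0.004 m and z of spare_pen_mid in the frame of place2 between -0.003 and 0.005 m) or (x of spare_pen_mid in the frame of place3 between -0.012 and 0.012 m and y of spare_pen_mid in the frame of place3 between -0.004 and 0.004 m and z of spare_pen_mid in the frame of place3 between -0.003 and 0.005 m)) and angle between the x axis of spare_pen and the x axis of rest, either way round below 0.08 rad and x of spare_pen_cap in the frame of rest above 0.04 m and contact force between the fingers and spare_pen above 0.5 N), for 0.1 s.
At the end, for the whole second after the job is handed in: Spare pen at rest in a place: middle within 12 mm along the rest, 4 mm across, 3 mm in height, parallel within 0.08 rad, cap to the rest's +x. Other pens moved under 10 mm; other oddments in the tray; ink bottle, paperweight upright within 30 mm of their starts (((x of spare_pen_mid in the frame of place0 between -0.012 and 0.012 m and y of spare_pen_mid in the frame of place0 between -0.004 and 0.004 m and z of spare_pen_mid in the frame of place0 between -0.003 and 0.003 m) or (x of spare_pen_mid in the frame of place1 between -0.012 and 0.012 m and y of spare_pen_mid in the frame of place1 between -0.004 and 0.004 m and z of spare_pen_mid in the frame of place1 between -0.003 and 0.003 m) or (x of spare_pen_mid in the frame of place2 between -0.012 and 0.012 m and y of spare_pen_mid in the frame of place2 between -0.004 and 0.004 m and z of spare_pen_mid in the frame of place2 between -0.003 and 0.003 m) or (x of spare_pen_mid in the frame of place3 between -0.012 and 0.012 m and y of spare_pen_mid in the frame of place3 between -0.004 and 0.004 m and z of spare_pen_mid in the frame of place3 between -0.003 and 0.003 m)) and angle between the x axis of spare_pen and the x axis of rest, either way round below 0.08 rad and x of spare_pen_cap in the frame of rest above 0.04 m and linear speed of spare_pen below 0.02 m/s and distance of each of rest_pen_a, rest_pen_b, rest_pen_c from where it was at the start of the episode below 0.01 m and height (world z) of each of marker, pencil, glue, eraser, sharpener, binder_clip, usb_stick below 0.05 m and x of marker in the frame of tray between -0.137 and 0.137 m and y of marker in the frame of tray between -0.19 and 0.19 m and x of pencil in the frame of tray between -0.137 and 0.137 m and y of pencil in the frame of tray between -0.19 and 0.19 m and x of glue in the frame of tray between -0.137 and 0.137 m and y of glue in the frame of tray between -0.19 and 0.19 m and x of eraser in the frame of tray between -0.137 and 0.137 m and y of eraser in the frame of tray between -0.19 and 0.19 m and x of sharpener in the frame of tray between -0.137 and 0.137 m and y of sharpener in the frame of tray between -0.19 and 0.19 m and x of binder_clip in the frame of tray between -0.137 and 0.137 m and y of binder_clip in the frame of tray between -0.19 and 0.19 m and x of usb_stick in the frame of tray between -0.137 and 0.137 m and y of usb_stick in the frame of tray between -0.19 and 0.19 m and distance of each of ink, weight from where it was at the start of the episode below 0.03 m and angle between each of ink, weight's own z axis and vertical below 0.2 rad); the robot touches nothing.
It fails at once if one of the pens already in the rest was shifted by more than 10 mm (distance of any of rest_pen_a, rest_pen_b, rest_pen_c from where it was at the start of the episode above 0.01 m).
It fails at once if another oddment was lifted out of the tray (height (world z) of any of marker, pencil, glue, eraser, sharpener, binder_clip, usb_stick above 0.06 m).
It fails at once if the ink bottle or the paperweight was shifted by more than 30 mm (distance of any of ink, weight from where it was at the start of the episode above 0.03 m).
It also fails if it takes over 40 s, if anything falls off the work surface, if the arm or the gripper's body presses on something with over 40 N, if the wrist force passes 120 N, or if a joint passes its speed limit or range.

## Robot

A 7-joint arm with a two-finger parallel gripper is mounted at the origin on the work surface. World frame = base frame: x ahead of the robot, y to its left, z up, the work surface at z = 0. Lengths are in m, angles in rad, forces in N, time in s.
With the tool pointing down it reaches from about 0.425 to 1.025 m from the base axis. Payload 9.4 kg.
Tool frame: the origin (TCP) lies where the fingers leave the gripper's body, on its centre line; the fingertips stand 84 mm ahead of it and the grasp point (between the pads) lies arm.tcp_to_grasp ahead of it (arm.tcp_to_grasp is the distance from the TCP to the grasp point, in m); z points along the fingers, y is the line along which they close (so a half turn about z gives the same grasp; the last joint's range is limited). The gripper opens to 93 mm and grips with 3 to 60 N. Pads are 15 mm wide; open, the fingers measure 128 mm over their backs; the gripper's body (75 mm by 188 mm) begins 65 mm behind the grasp point.
Start: joints at [1.187, 0.599, -0.003, 1.599, 0.002, 0.943, -0.08], TCP at [0.219, -0.691, 0.303] pointing down, gripper open.
Joint ranges: [-2.57, 2.57], [-0.35, 1.97], [-1.29, 1.29], [0.11, 2.56], [-1.05, 4.19], [0.11, 1.86], [-2.63, 2.63]. Speed limits (rad/s): [2.22, 2.22, 3.01, 3.01, 3.14, 3.14, 3.14].

## Interface

Orientations are given as a unit quaternion [w, x, y, z].
In Python, from cell import arm gives the robot as it stands.
- The arm moves only by the shell command python3 -m pendant 'ROWS'. ROWS is JSON, a list of rows, each a list of 3 entries, a list of its own where there are three numbers: the shift along the tool's x, y, z in cm, then the turn about the tool's z in rad, then the opening, from -1 (shut) to 1 (fully open). In form: [[[x, y, z], spin, gripper], ...]. A call has 1 to 8 rows; each row is the pose to reach, as a shift and turn from the pose commanded when the call began, along the tool's axes at that moment; what a row does not reach only later rows make up. A row lasts 1/12 s, in which the tool goes at most 41.7 mm and 7.16 degrees, less where a joint would pass 70% of its speed; a pose out of reach is approached as far as the arm can. A call with a gripper value outside its range is refused whole. The fingers move at their own pace and stop on an object; the grip force is fixed at half the most. Time passes only in rows, so rows that repeat a pose let the fingers close. It gives the time, the measured TCP pose, the force, the opening and the grip force at its end, in the units of the state.
- arm.read_state(): the state, without advancing time (a new reading comes with each control period).
- arm.snapshot(name): name is "side" or "top"; returns the picture (400x640x3 uint8, red, green, blue); there is no depth.
- arm.get_calibration(name): a dict with "K" (3x3 intrinsics, pixels), "rvec" (rotation vector, rad) and "tvec" (3), from world to camera coordinates, as OpenCV has them. Camera axes: x right, y down, z forward; pixel columns grow to the right and rows downward; lengths in m; the calibration is good to about 2 mm. A picture is of the moment at which its call begins. get_calibration takes no time and is no camera call.
- arm.job_done(): hands the job in; it is judged then, once.
The state is a dict: "time": time; "joints": joint angles; "dq": joint speeds; "effort": joint torques, N m; "eef_pos": TCP position; "ee_rot": TCP orientation; "wrist_force": force on the tool from outside, world axes, zero at the start; "ft_torque": the same for the moment, N m; "gripper_width": finger opening in m; "gripper_force": force on a finger pad.
Only numpy, scipy, OpenCV 4.12 (cv2) and the standard library are available. Lean on these libraries where they do the work, as an engineer would, in place of code of your own. Each camera call takes 0.05 s, during which the arm holds its last target. There are 200 camera calls.

## Working session

There is one attempt and no reset: what is moved stays moved. The work goes in short steps, Python scripts to look and compute and a shell command to move; the robot and the scene stay as the last step left them, time stands still between calls to the robot, and variables do not carry over. Pictures are saved under pics/ and viewed, at most 10 in all, crops included, and the job is handed in when it is done.

```bash
mkdir -p pics; python3 - <<'E'
from cell import arm
import cv2
for n in("top","side"):
    cv2.imwrite(f"pics/{n}0.png",arm.snapshot(n)[:,:,::-1])
    print(n,arm.get_calibration(n))
print(arm.tcp_to_grasp,arm.read_state())
E
```

```text
top {'K': array([[435.30248103,   0.        , 317.16777357],
       [  0.        , 435.30248103, 206.46833541],
       [  0.        ,   0.        ,   1.        ]]), 'rvec': array([ 2.20859127, -2.17915398,  0.11451959]), 'tvec': array([0.01670746, 0.50227329, 1.34736744])}
side {'K': array([[370.77090165,   0.        , 317.18836882],
       [  0.        , 370.77090165, 197.99129581],
       [  0.        ,   0.        ,   1.        ]]), 'rvec': array([ 0.24999061, -2.77275688,  1.2651816 ]), 'tvec': array([0.49796209, 0.06812681, 1.11119617])}
0.0653 {'time': 0.1, 'joints': array([ 1.18731706,  0.60008533, -0.00255882,  1.60003228,  0.00176573,
        0.94293549, -0.07976303]), 'dq': array([ 1.90925820e-03, -1.45668461e-03,  4.05645803e-04, -2.19925261e-03,
       -1.16809171e-03, -7.77819067e-04,  3.96372804e-06]), 'effort': array([ 6.48265297e-03, -7.66540718e+01,  1.50246788e+00, -2.52935851e+01,
       -5.22349973e-02,  1.35670201e-02,  6.80018228e-07]), 'eef_pos': array([ 0.21885773, -0.69084007,  0.30192326]), 'ee_rot': array([-7.11370373e-04,  9.88251868e-01,  1.52832307e-01, -1.59956023e-04]), 'wrist_force': array([ 0.60023622, -0.29797081, -0.06124066]), 'ft_torque': array([-0.00045204, -0.00290373, -0.00850582]), 'gripper_force': 0.0, 'gripper_width': 0.09309291141107376}
```

View pics/top0.png

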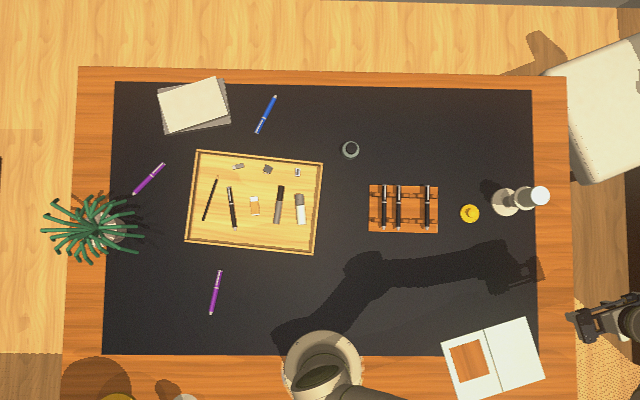

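View pics/side0.png

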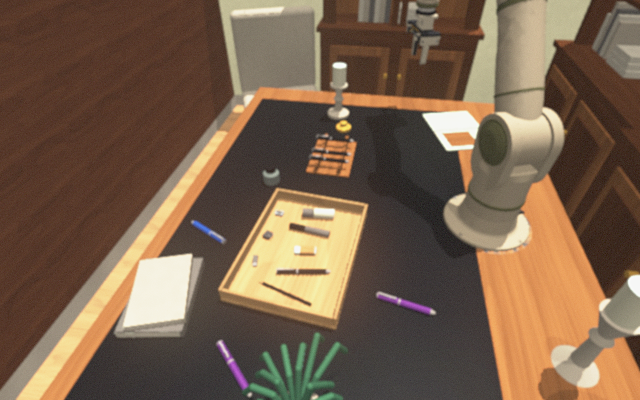

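Top view: in the tray, left to right, are the pencil (210,199), a black pen with steel band (232,207), the eraser (254,206), the marker (279,204) and the glue stick (300,208). The blue pen (266,115) and purple pens (149,178) and (216,292) are look-alikes lying outside the tray. The rest at (403,208) has pens at columns 384, 398 and 427, so the gap is near 413. The black pen at (232,207) fits best; I'll confirm with a crop.

```bash
python3 - <<'E'
import cv2,numpy as np
t=cv2.imread("pics/top0.png");s=cv2.imread("pics/side0.png")
def c(i,x,y,w,h,k):
    o=cv2.resize(i[y:y+h,x:x+w],None,fx=k,fy=k,interpolation=cv2.INTER_CUBIC)
    for j in range(0,w,10):
        cv2.line(o,(j*k,0),(j*k,5),(0,255,0),1); cv2.putText(o,str(x+j),(j*k,14),0,.33,(0,255,0))
    for j in range(0,h,10):
        cv2.line(o,(0,j*k),(5,j*k),(0,255,0),1); cv2.putText(o,str(y+j),(6,j*k+4),0,.33,(0,255,0))
    return o
a=np.hstack([c(t,212,180,40,50,6),c(t,363,178,80,60,5)[:300]])
b=np.hstack([c(s,270,255,66,30,6),c(s,305,130,54,50,5)[:180]]) if 0 else None
cv2.imwrite("pics/c1.png",cv2.resize(a,None,fx=1,fy=1))
p=c(s,270,255,66,40,6);q=c(s,302,130,60,50,6)
h=max(p.shape[0],q.shape[0]);p=cv2.copyMakeBorder(p,0,h-p.shape[0],0,0,0)
cv2.imwrite("pics/c2.png",np.hstack([p,q]))
E
```

```text
(no output)
```

View pics/c1.png

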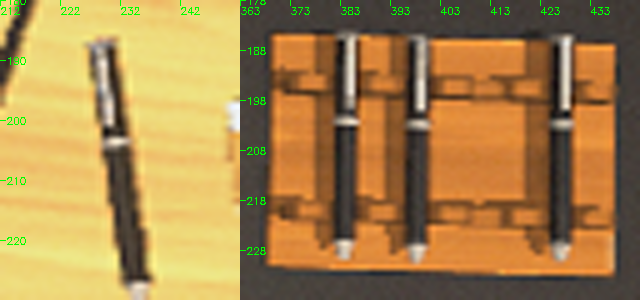

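View pics/c2.png

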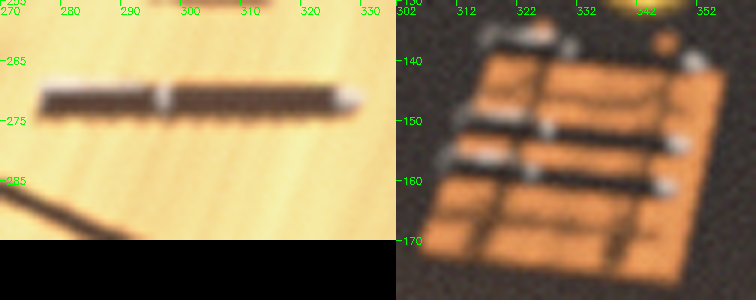

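The crop confirms it. The pen at top (232,208) has a steel clip on its upper (cap) half, a band at (231,203) and its tip near (235,230). Its cap points away from the robot, the same way as the rest pens. The rest pens are at columns 384, 398.5 and 427.5, which leaves column 413 free. Next I'll triangulate.

```bash
cat > h.py <<'E'
import cv2,numpy as np
from cell import arm
C={n:arm.get_calibration(n) for n in("top","side")}
P={n:c["K"]@np.c_[cv2.Rodrigues(c["rvec"])[0],c["tvec"]] for n,c in C.items()}
def tri(a,b):
    X=cv2.triangulatePoints(P["top"],P["side"],np.float64(a).reshape(2,1),np.float64(b).reshape(2,1)).ravel();return X[:3]/X[3]
def atz(n,uv,z):
    c=C[n];R=cv2.Rodrigues(c["rvec"])[0];o=-R.T@c["tvec"];d=R.T@np.linalg.inv(c["K"])@np.r_[uv,1.];return o+d*(z-o[2])/d[2]
def proj(n,X):
    q=P[n]@np.r_[X,1.];return q[:2]/q[2]
E
python3 - <<'E'
from h import *
np.set_printoptions(precision=4,suppress=True)
D={'spare':((229.2,186.7),(276.7,271.8),(235.3,229.5),(330.2,271.3),.015),
'p3':((384.,184.6),(310.2,156.2),(383.6,230),(348.7,161.2),.037),
'p2':((398.6,185),(313,149.5),(398.4,230.2),(351,154.2),.037),
'p0':((428.2,184.8),(316.5,136.5),(427,230),(353.7,140.5),.037)}
for k,(a,b,c,d,z) in D.items():
    A,B=tri(a,b),tri(c,d);print(k,A,B,"mid",(A+B)/2,"len",np.linalg.norm(A-B))
    A,B=atz("top",a,z),atz("top",c,z);v=A-B;print("  atz",A[:2],B[:2],(A+B)[:2]/2,np.linalg.norm(v),"ang",np.arctan2(v[1],v[0]))
# base corners of rest, top surface z=.008: TL,TR,BR,BL
for uv in((369,184.8),(437.8,187),(437.6,232.8),(368.6,231.2)): print(atz("top",uv,.008)[:2])
E
```

```text
spare [0.5596 0.3012 0.0104] [0.4241 0.278  0.0138] mid [0.4918 0.2896 0.0121] len 0.13748533649357167
  atz [0.5607 0.3008] [0.4265 0.278 ] [0.4936 0.2894] 0.1360450231484262 ang 0.16774398415331326
p3 [ 0.5688 -0.1834  0.0427] [ 0.4299 -0.1827  0.0383] mid [ 0.4993 -0.1831  0.0405] len 0.13896455085254597
  atz [ 0.5722 -0.1841] [ 0.4305 -0.1829] [ 0.5013 -0.1835] 0.1417078075887094 ang -0.008429603391578505
p2 [ 0.5682 -0.2295  0.0408] [ 0.4288 -0.2292  0.0365] mid [ 0.4985 -0.2294  0.0386] len 0.13950070118646157
  atz [ 0.5716 -0.23  ] [ 0.4304 -0.229 ] [ 0.501  -0.2295] 0.14119078043935993 ang -0.006699861755775585
p0 [ 0.5716 -0.3231  0.0379] [ 0.4299 -0.3181  0.0384] mid [ 0.5007 -0.3206  0.0382] len 0.1418323199848438
  atz [ 0.5737 -0.3232] [ 0.4322 -0.3183] [ 0.503  -0.3208] 0.14159042561553978 ang -0.03416693672189031
[ 0.5746 -0.1413]
[ 0.571  -0.3623]
[ 0.4246 -0.3603]
[ 0.4268 -0.1405]
```

```bash
cat >> h.py <<'E'
from scipy.spatial.transform import Rotation as Ro
def state():
    s=arm.read_state();q=s["ee_rot"];R=Ro.from_quat(np.r_[q[1:],q[0]]).as_matrix();return s,R
def go(pos,yaw):
    "shift (cm) and spin to put the TCP at pos with tool x at yaw"
    s,R=state();d=R.T@(np.array(pos)-s["eef_pos"])*100
    y=np.arctan2(R[1,0],R[0,0]);sp=(y-yaw+np.pi/2)%np.pi-np.pi/2
    print("t",s["time"],"pos",s["eef_pos"].round(4),"yaw",round(y,4),"shift",d.round(2),"|",np.linalg.norm(d).round(1),"spin",round(sp,3),"w",s["gripper_width"],"f",s["gripper_force"],"F",s["wrist_force"].round(1))
E
python3 -c "
from h import *
go((.48,-.5,.3),.168)"
python3 -m pendant '[[[30.6,-10.3,0],0.139,-0.14],[[30.6,-10.3,0],0.139,-0.14],[[30.6,-10.3,0],0.139,-0.14],[[30.6,-10.3,0],0.139,-0.14],[[30.6,-10.3,0],0.139,-0.14],[[30.6,-10.3,0],0.139,-0.14],[[30.6,-10.3,0],0.139,-0.14],[[30.6,-10.3,0],0.139,-0.14]]'
python3 -c "
from h import *
go((.55,-.2,.3),.168)"
```

```text
t 0.1 pos [ 0.2189 -0.6908  0.3019] yaw 0.3069 shift [ 30.66 -10.3    0.2 ] | 32.3 spin 0.139 w 0.09309291141107376 f 0.0 F [ 0.6 -0.3 -0.1]
time: 0.77
eef_pos: [0.4827, -0.4974, 0.3024]
ee_rot: [-0.001, 0.996, 0.085, 0.0]
wrist_force: [0.2, -0.3, 0.6]
gripper_width: 0.0444
gripper_force: 0.0
t 0.7667 pos [ 0.4827 -0.4974  0.3024] yaw 0.1707 shift [ 11.68 -28.16   0.28] | 30.5 spin 0.003 w 0.044441554243848144 f 0.0 F [ 0.2 -0.3  0.6]
```

```bash

python3 -m pendant '[[[11.7,-28.2,0],0,-0.14],[[11.7,-28.2,0],0,-0.14],[[11.7,-28.2,0],0,-0.14],[[11.7,-28.2,0],0,-0.14],[[11.7,-28.2,0],0,-0.14],[[11.7,-28.2,0],0,-0.14],[[11.7,-28.2,0],0,-0.14],[[11.7,-28.2,0],0,-0.14]]'
python3 -m pendant '[[[5,-29.6,5],0,-0.14],[[5,-29.6,5],0,-0.14],[[5,-29.6,5],0,-0.14],[[5,-29.6,5],0,-0.14],[[5,-29.6,5],0,-0.14],[[5,-29.6,5],0,-0.14],[[5,-29.6,5],0,-0.14],[[5,-29.6,5],0,-0.14]]'
python3 -c "
from h import *
go((.492,.2892,.17),.168)"
```

```text
time: 1.43
eef_pos: [0.5491, -0.1961, 0.3025]
ee_rot: [-0.002, 0.996, 0.087, 0.0]
wrist_force: [0.5, 0.6, -0.4]
gripper_width: 0.0399
gripper_force: 0.0
time: 2.1
eef_pos: [0.5469, 0.1038, 0.2516]
ee_rot: [-0.001, 0.996, 0.087, -0.001]
wrist_force: [0.7, -0.4, 0.4]
gripper_width: 0.0403
gripper_force: 0.0
t 2.1 pos [0.5469 0.1038 0.2516] yaw 0.1747 shift [ -2.18 -19.19   8.21] | 21.0 spin 0.007 w 0.040254216347628734 f 0.0 F [ 0.7 -0.4  0.4]
```

```bash

python3 -m pendant '[[[-2.2,-19.2,8.2],0.007,-0.14],[[-2.2,-19.2,8.2],0.007,-0.14],[[-2.2,-19.2,8.2],0.007,-0.14],[[-2.2,-19.2,8.2],0.007,-0.14],[[-2.2,-19.2,8.2],0.007,-0.14],[[-2.2,-19.2,8.2],0.007,-0.14],[[-2.2,-19.2,8.2],0.007,-0.14]]'
python3 - <<'E'
from h import *
i=arm.snapshot("side")[:,:,::-1];t=arm.snapshot("top")[:,:,::-1]
a=cv2.resize(i[200:300,250:350],None,fx=4,fy=4,interpolation=3);b=cv2.resize(t[150:250,180:280],None,fx=4,fy=4,interpolation=3)
cv2.imwrite("pics/g1.png",np.hstack([a,b]))
go((.492,.2892,.0945),.168)
E
```

```text
time: 2.68
eef_pos: [0.4925, 0.2852, 0.1693]
ee_rot: [0.0, 0.997, 0.083, -0.001]
wrist_force: [0.2, -0.2, -0.1]
gripper_width: 0.0401
gripper_force: 0.0
t 2.7833 pos [0.4942 0.2819 0.1706] yaw 0.1603 shift [-0.1  -0.77  7.61] | 7.6 spin -0.008 w 0.03997680872186945 f 0.0 F [ 0.2 -0.2 -0.2]
```

View pics/g1.png

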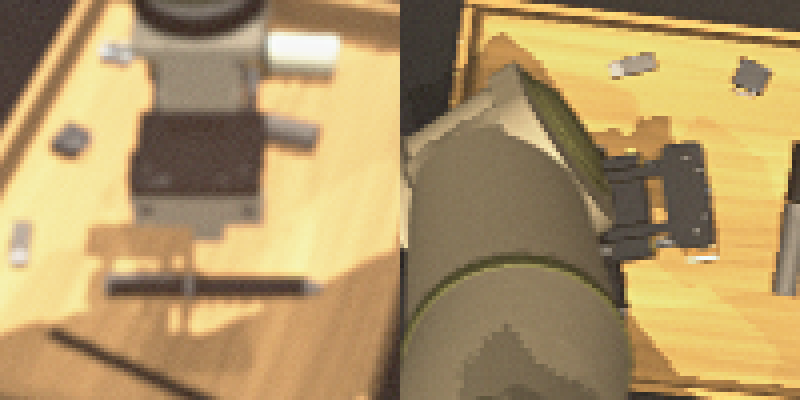

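The view shows the gripper above the pen, whose side crop spans (105,287)–(325,287), and the fingers clear of the pencil and eraser. I'll let the arm settle and then check the pose.

```bash

python3 -m pendant '[[[0,0,0],0,-0.14],[[0,0,0],0,-0.14],[[0,0,0],0,-0.14],[[0,0,0],0,-0.14]]'
python3 -c "
from h import *
go((.492,.2892,.0945),.168)"
```

```text
time: 3.12
eef_pos: [0.4944, 0.2819, 0.1711]
ee_rot: [-0.0, 0.997, 0.079, 0.0]
wrist_force: [-0.5, 0.0, 1.1]
gripper_width: 0.04
gripper_force: 0.0
t 3.1167 pos [0.4944 0.2819 0.1711] yaw 0.1591 shift [-0.13 -0.75  7.66] | 7.7 spin -0.009 w 0.03998823884233423 f 0.0 F [-0.5  0.   1.1]
```

```bash

python3 -m pendant '[[[-0.1,-0.75,3],-0.009,-0.14],[[-0.1,-0.75,5],-0.009,-0.14],[[-0.1,-0.75,6.5],-0.009,-0.14],[[-0.1,-0.75,6.5],-0.009,-0.14],[[-0.1,-0.75,6.5],-0.009,-0.14],[[-0.1,-0.75,6.5],-0.009,-0.14],[[-0.1,-0.75,6.5],-0.009,-0.14]]'
python3 - <<'E'
from h import *
go((.492,.2892,.0945),.168)
i=arm.snapshot("side")[:,:,::-1]
cv2.imwrite("pics/g2.png",cv2.resize(i[200:300,250:350],None,fx=6,fy=6,interpolation=3))
E
```

```text
time: 3.7
eef_pos: [0.4923, 0.2901, 0.1068]
ee_rot: [-0.0, 0.996, 0.085, 0.001]
wrist_force: [0.4, 0.3, 0.6]
gripper_width: 0.0401
gripper_force: 0.0
t 3.7 pos [0.4923 0.2901 0.1068] yaw 0.1694 shift [-0.04  0.09  1.23] | 1.2 spin 0.001 w 0.04005773511755342 f 0.0 F [0.4 0.3 0.6]
```

View pics/g2.png

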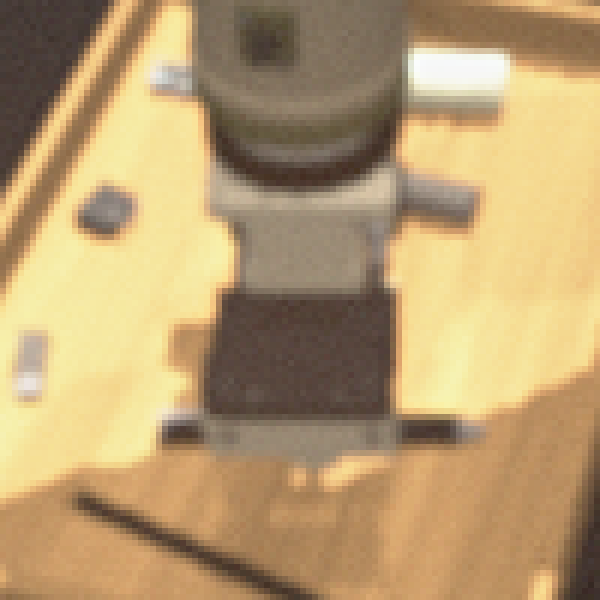

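The gripper straddles the pen, whose ends show at (160,430) and (485,432), and the pencil is clear. Now I'll go down, close and lift.

```bash

python3 -m pendant '[[[0,0.05,0.8],0,-0.14],[[0,0.05,1.2],0,-0.14],[[0,0.05,1.2],0,-0.14],[[0,0.05,1.2],0,-1],[[0,0.05,1.2],0,-1],[[0,0.05,1.2],0,-1],[[0,0.05,1.2],0,-1],[[0,0.05,1.2],0,-1]]'
python3 -m pendant '[[[0,0,0],0,-1],[[0,0,0],0,-1],[[0,0,0],0,-1],[[0,0,-1],0,-1],[[0,0,-2],0,-1],[[0,0,-2],0,-1],[[0,0,-2],0,-1]]'
```

```text
time: 4.42
eef_pos: [0.4918, 0.2896, 0.0938]
ee_rot: [-0.0, 0.996, 0.085, 0.0]
wrist_force: [-0.6, -0.2, -0.4]
gripper_width: 0.0132
gripper_force: 30.0
time: 5.0
eef_pos: [0.4922, 0.2898, 0.1148]
ee_rot: [-0.0, 0.996, 0.085, 0.001]
wrist_force: [0.1, 0.6, 0.2]
gripper_width: 0.0131
gripper_force: 30.0
```

```bash

python3 -m pendant '[[[0,0,-4],0,-1],[[0,0,-8],0,-1],[[0,0,-12],0,-1],[[0,0,-14],0,-1],[[0,0,-14],0,-1],[[0,0,-14],0,-1]]'
python3 -c "
from h import *
go((.54,.0,.25),-.014)"
```

```text
time: 5.5
eef_pos: [0.492, 0.2897, 0.2549]
ee_rot: [-0.001, 0.996, 0.085, 0.001]
wrist_force: [-0.0, -0.6, -0.5]
gripper_width: 0.0133
gripper_force: 30.0
t 5.5 pos [0.492  0.2897 0.2549] yaw 0.1698 shift [-0.17 29.37  0.45] | 29.4 spin 0.184 w 0.01328280531645878 f 29.999505579471588 F [-0.  -0.6 -0.5]
```

```bash

python3 -m pendant '[[[-0.2,29.4,0],0.184,-1],[[-0.2,29.4,0],0.184,-1],[[-0.2,29.4,0],0.184,-1],[[-0.2,29.4,0],0.184,-1],[[-0.2,29.4,0],0.184,-1],[[-0.2,29.4,0],0.184,-1],[[-0.2,29.4,0],0.184,-1],[[-0.2,29.4,0],0.184,-1]]'
python3 -c "
from h import *
go((.501,-.2745,.25),-.014)"
```

```text
time: 6.17
eef_pos: [0.5393, -0.0093, 0.2522]
ee_rot: [0.002, 1.0, -0.012, -0.001]
wrist_force: [-0.1, 0.2, -0.0]
gripper_width: 0.0132
gripper_force: 30.0
t 6.1667 pos [ 0.5393 -0.0093  0.2522] yaw -0.0244 shift [-3.18 26.61  0.33] | 26.8 spin -0.01 w 0.013221438010775827 f 29.99827891588211 F [-0.1  0.2 -0. ]
```

```bash

python3 -m pendant '[[[-3.5,27.4,0],0,-1],[[-3.5,27.4,0],0,-1],[[-3.5,27.4,0],0,-1],[[-3.5,27.4,0],0,-1],[[-3.5,27.4,0],0,-1],[[-3.5,27.4,0],0,-1],[[-3.5,27.4,0],0,-1],[[-3.5,27.4,0],0,-1]]'
python3 -m pendant '[[[0,0,6],0,-1],[[0,0,6],0,-1],[[0,0,6],0,-1],[[0,0,6],0,-1],[[0,0,6],0,-1]]'
python3 - <<'E'
from h import *
go((.501,-.2745,.1665),-.014)
i=arm.snapshot("side")[:,:,::-1];t=arm.snapshot("top")[:,:,::-1]
def c(i,x,y,w,h,k):
    o=cv2.resize(i[y:y+h,x:x+w],None,fx=k,fy=k,interpolation=3)
    for j in range(0,w,10): cv2.putText(o,str(x+j),(j*k,10),0,.33,(0,255,0)); cv2.line(o,(j*k,12),(j*k,16),(0,255,0),1)
    for j in range(0,h,10): cv2.putText(o,str(y+j),(6,j*k+4),0,.33,(0,255,0)); cv2.line(o,(0,j*k),(5,j*k),(0,255,0),1)
    return o
cv2.imwrite("pics/r1.png",np.hstack([c(i,290,95,80,90,5),c(t,363,165,80,90,5)]))
# expected pen ends in both views if pen mid = grip
s,R=state()
m=s["eef_pos"]+np.r_[0,0,-.0795]
for e in(.07,-.07): print(e,proj("side",m+e*R[:,0]),proj("top",m+e*R[:,0]))
E
```

```text
time: 6.83
eef_pos: [0.4982, -0.2801, 0.2521]
ee_rot: [0.001, 1.0, -0.011, -0.001]
wrist_force: [-0.4, -0.1, -0.8]
gripper_width: 0.0134
gripper_force: 30.0
time: 7.25
eef_pos: [0.5009, -0.2736, 0.1939]
ee_rot: [-0.0, 1.0, -0.007, -0.0]
wrist_force: [0.6, -0.1, 0.2]
gripper_width: 0.0135
gripper_force: 30.0
t 7.25 pos [ 0.5009 -0.2736  0.1939] yaw -0.0137 shift [0.01 0.09 2.74] | 2.7 spin 0.0 w 0.01350897297743432 f 29.999399185180664 F [ 0.6 -0.1  0.2]
0.07 [313.13808746 124.74289523] [419.3767022  181.99903822]
-0.07 [352.22243411 128.46501885] [418.99387844 229.49109021]
```

View pics/r1.png

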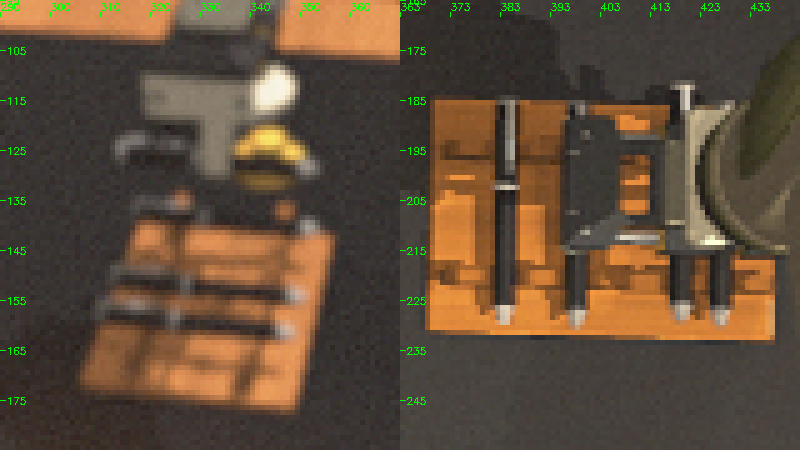

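Side crop: the held pen runs from (313,124) to (353,128). Top crop: from (419.6,181.4) to (419.4,228.6), over the gap between the neighbours. All of this agrees with the predicted ends to within about 1 px (2 mm). Lowering in stages.

```bash

python3 -m pendant '[[[-0.1,0.1,3],0,-1],[[-0.1,0.1,5],0,-1],[[-0.1,0.1,5.9],0,-1],[[-0.1,0.1,5.9],0,-1],[[-0.1,0.1,5.9],0,-1],[[-0.1,0.1,5.9],0,-1]]'
python3 -m pendant '[[[0,0,0.5],0,-1],[[0,0,1],0,-1],[[0,0,1.4],0,-1],[[0,0,1.7],0,-1],[[0,0,1.7],0,-1],[[0,0,1.7],0,-1]]'
python3 -c "
from h import *
go((.5,-.2745,.1158),-.014)"
```

```text
time: 7.85
eef_pos: [0.5002, -0.2752, 0.1359]
ee_rot: [0.0, 1.0, -0.007, 0.001]
wrist_force: [0.5, -0.1, 0.9]
gripper_width: 0.0137
gripper_force: 30.0
time: 8.35
eef_pos: [0.4995, -0.2749, 0.1174]
ee_rot: [-0.0, 1.0, -0.007, -0.0]
wrist_force: [-0.3, -0.3, -0.7]
gripper_width: 0.0133
gripper_force: 30.0
t 8.35 pos [ 0.4995 -0.2749  0.1174] yaw -0.0142 shift [ 0.05 -0.04  0.16] | 0.2 spin -0.0 w 0.013293847454804575 f 29.99937415122986 F [-0.3 -0.3 -0.7]
```

No contact yet, with about 1.5 mm to go.

```bash

python3 -m pendant '[[[0,0,0.15],0,-1],[[0,0,0.15],0,-1],[[0,0,0.15],0,-1]]'
python3 -m pendant '[[[0,0,0.1],0,-1],[[0,0,0.1],0,-1],[[0,0,0.1],0,-1],[[0,0,0.1],0,-1]]'
python3 - <<'E'
from h import *
go((.5,-.2745,.1158),-.014)
i=arm.snapshot("side")[:,:,::-1];t=arm.snapshot("top")[:,:,::-1]
cv2.imwrite("pics/r2.png",np.hstack([cv2.resize(i[110:190,290:370],None,fx=5,fy=5,interpolation=3),cv2.resize(t[170:250,363:443],None,fx=5,fy=5,interpolation=3)]))
E
```

```text
time: 8.6
eef_pos: [0.4996, -0.2749, 0.1162]
ee_rot: [0.0, 1.0, -0.007, -0.0]
wrist_force: [-0.6, 1.3, -0.7]
gripper_width: 0.013
gripper_force: 30.0
time: 8.93
eef_pos: [0.4997, -0.275, 0.1157]
ee_rot: [0.0, 1.0, -0.007, 0.0]
wrist_force: [-0.6, 0.3, 6.0]
gripper_width: 0.0135
gripper_force: 30.0
t 8.9333 pos [ 0.4997 -0.275   0.1157] yaw -0.0142 shift [ 0.03 -0.05 -0.01] | 0.1 spin -0.0 w 0.013505413964467245 f 30.000754594802856 F [-0.6  0.3  6. ]
```

View pics/r2.png

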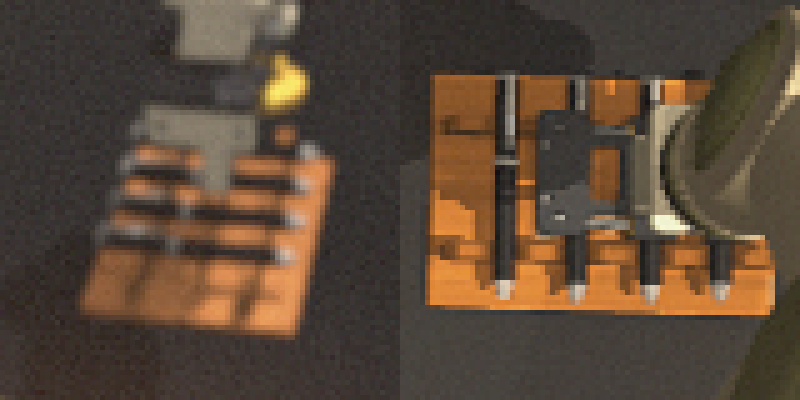

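The pen sits level with its neighbours: the tips in the top crop are at (505,287), (577,292), (652,292) and (721,290). The wrist shows 6 N upward at the expected height, so it is seated. I'll release gently and then retreat straight up.

```bash

python3 -m pendant '[[[0,0,-0.1],0,-0.6],[[0,0,-0.1],0,-0.5],[[0,0,-0.1],0,-0.45],[[0,0,-0.1],0,-0.45],[[0,0,-0.1],0,-0.45],[[0,0,-0.1],0,-0.45]]'
python3 -m pendant '[[[0,0,-1],0,-0.45],[[0,0,-2],0,-0.45],[[0,0,-4],0,-0.45],[[0,0,-8],0,-0.45],[[0,0,-12],0,-0.45],[[0,0,-16],0,-0.45],[[0,0,-18],0,-0.45]]'
python3 -m pendant '[[[0,20,0],0,-0.45],[[0,20,0],0,-0.45],[[0,20,0],0,-0.45],[[0,20,0],0,-0.45],[[0,20,0],0,-0.45],[[0,20,0],0,-0.45],[[0,20,0],0,-0.45]]'
python3 - <<'E'
from h import *
i=arm.snapshot("side")[:,:,::-1];t=arm.snapshot("top")[:,:,::-1]
cv2.imwrite("pics/r3.png",np.hstack([cv2.resize(i[110:190,290:370],None,fx=5,fy=5,interpolation=3),cv2.resize(t[170:250,363:443],None,fx=5,fy=5,interpolation=3)]))
E
```

```text
time: 9.53
eef_pos: [0.4996, -0.2749, 0.1161]
ee_rot: [-0.0, 1.0, -0.007, -0.0]
wrist_force: [0.6, 0.4, 0.6]
gripper_width: 0.0255
gripper_force: 0.0
time: 10.12
eef_pos: [0.5002, -0.2755, 0.302]
ee_rot: [0.001, 1.0, -0.007, 0.003]
wrist_force: [0.9, -0.7, 0.8]
gripper_width: 0.0254
gripper_force: 0.0
time: 10.7
eef_pos: [0.4955, -0.477, 0.2969]
ee_rot: [0.0, 1.0, -0.009, -0.0]
wrist_force: [0.1, 0.8, -0.8]
gripper_width: 0.0257
gripper_force: 0.0
```

View pics/r3.png

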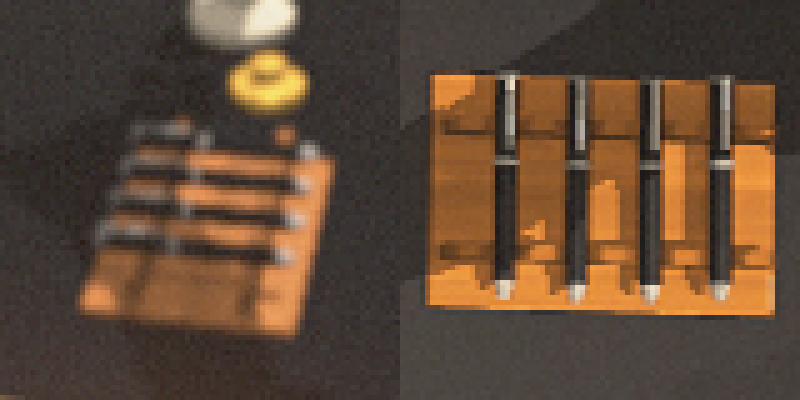

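All four pens lie parallel with their bands in line at row 162. The spare pen is at column 651, between the neighbours at 578 and 721. Handing in.

```bash
python3 -m pendant '[[[0,0,0],0,-0.45],[[0,0,0],0,-0.45],[[0,0,0],0,-0.45]]'; python3 -c "
from cell import arm
print(arm.job_done())"
```

```text
time: 11.05
eef_pos: [0.4973, -0.4737, 0.2966]
ee_rot: [-0.0, 1.0, -0.006, 0.0]
wrist_force: [0.7, 0.6, 0.1]
gripper_width: 0.0254
gripper_force: 0.0
the job is handed in; nothing more can be done
None
```

The clip pen is in the rest's free place, down in both notches and in line with its neighbours, cap the same way; I handed the job in at about 11 s, and no verdict came back.

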